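# Show the missing nut, the nut that fits and the spanner

## Robot

A 7-joint arm with a two-finger parallel gripper is mounted at the origin on the work surface; the furniture and walls round the work are solid. World frame = base frame: x ahead of the robot, y to its left, z up, the work surface at z = 0. Lengths are in m, angles in rad, forces in N, time in s.
With the tool pointing down it reaches from about 0.4 to 0.875 m from the base axis. Payload 4.4 kg.
Tool frame: the origin (TCP) lies on the mounting face of the last link; the fingertips stand tcp_to_tips ahead of it and the grasp point (between the pads) lies 155 mm ahead of it (tcp_to_tips is the distance from the TCP to the fingertips, in m); y points along the fingers, z is the direction in which the jaws open and shut, and the axes are right-handed (so a half turn about y gives the same grasp; the last joint's range is limited). The gripper opens to 85 mm and grips with 20 to 120 N. Pads are 22 mm wide; open, the fingers measure 114 mm over their backs; the gripper's body (76 mm by 85 mm) begins 54 mm behind the grasp point. The pads swing forward as they close: fully open they stand 13 mm farther back than shut.
Start: joints at [1.139, 0.628, 0.038, 1.517, -0.027, 0.996, -0.02], TCP at [0.233, -0.607, 0.405] pointing down, gripper open.
Joint ranges: [-3.06, 3.06], [-0.37, 2.12], [-1.25, 1.32], [0.18, 2.47], [-1.1, 4.24], [0.23, 1.98], [-2.94, 2.94]. Speed limits (rad/s): [2.57, 2.57, 3.14, 3.14, 3.14, 3.14, 3.14].

## Interface

Orientations are given as a rotation vector (axis times angle).
In Python, from bench import move_ptp, servo_line, goto_joints, grip, sleep, solve_ik, state, read_camera, Unreachable, job_done, cut_out, tcp_to_tips gives the robot as it stands. The module is installed in compiled form; this text tells all that it offers. Calls block until the motion is done:
- move_ptp(position, orientation): joint-space move of the TCP to a pose.
- servo_line(position, attitude=None, velocity=0.15, until_force=None): straight line of the TCP; attitude=None keeps the orientation; velocity is the mean speed in m/s. With until_force (N) it stops when the force on the tool has changed by that much, and returns True; else False.
- goto_joints(angles): joint-space move.
- grip(opening, grip_force=None): opening from 0.0 (shut) to 1.0 (fully open); grip_force is the grip in N (None keeps the last); returns when the fingers have stopped.
- sleep(seconds).
- solve_ik(position, orientation): joint angles nearest the present ones, or None.
- state(): the state.
- read_camera(name): name is "scene" or "top" or "wrist"; returns a dict with "frame" (384x512x3 uint8, red, green, blue), "range_z" (384x512 float32, m along the optical axis (not along the pixel's ray), 0 where there is no reading), "vfov" (degrees; the focal length in pixels is half the picture's height over the tangent of half this angle, whatever the lens; pixels are square), "cx", "cy" (the principal point, pixels), "k1" (the pictures are not rectified: a ray, as slopes to the right and down, at radius r is drawn at 1 + k1 r^2 times it, then the intrinsics apply), "R" (3x3) and "t" (3): a world point X has camera coordinates R X + t. Camera axes: x right, y down, z forward; pixel columns grow to the right and rows downward; lengths in m; the calibration is good to about 2 mm. A picture is of the moment at which its call begins.
A pose or a line that the arm cannot do raises Unreachable and nothing moves.
- job_done(): hands the job in, once; it reports no verdict.
Trained networks look in the newest picture that a camera, given by its name, has taken for a name from the list of things; names that differ only in an ending like _2 or _b are one class to them, and where a whole thing is asked for, a point or a joint stands for the part that bears it (a point fixed in the world has none). Each returns a list of dicts, best first, with "score" (0 to 1); they miss things now and then, are a little off and sometimes report something else, mostly with a low value. They report only what shows in the picture. A call takes as long as a camera call.
- cut_out(camera, label): "mask" (384x512 bool, what is visible of it) and "uv" ([column, row] in pixels, amid what is visible of it).
The state is a dict: "t": time; "q": joint angles; "joint_vel": joint speeds; "joint_efforts": joint torques, N m; "tcp_pos": TCP position; "tool_rot": TCP orientation; "force": force on the tool from outside, world axes, zero at the start; "ft_torque": the same for the moment, N m; "finger_gap": opening from 0.0 (shut) to 1.0 (fully open).
Only numpy, scipy, OpenCV 4.12 (cv2) and the standard library are available. Lean on these libraries where they do the work, as an engineer would, in place of code of your own. Each camera call takes 0.05 s, during which the arm holds its last target. There are 200 camera calls.

## Task

One of the four studs of the round flange has no nut; show a helper how to put that right by pointing with the fingertips from about two centimetres above, touching and moving nothing: first at the top of the stud without a nut, then at the larger of the two loose nuts, last at the middle of the open-ended spanner. Stay over each of them for two seconds, and lift the fingertips well clear on the way from one to the next so that you do not point at anything else. Finish still pointing at the spanner.

Things in the scene. Their poses are not given: they have to be found in the camera images.
- board: plywood assembly board, 220 x 600 mm, lying fixed and level on wooden feet on the worktop, long side across in front of the robot; its top is 90 mm above the worktop. Origin: centre of its underside at worktop height; y along its length, z up. The flange, the nuts, the spanner and the pliers all lie on its top, and so do a bolt (between the nuts) and a chisel (at the left end)
- flange: round dark steel flange, 140 mm across and 14 mm thick, fixed on the board, turned any way, with a short pipe neck (44 mm across, top 44 mm above the board) in its middle and four upright threaded studs (21 mm thick, tops 50 mm above the board) on a circle of 96 mm diameter, 90 degrees apart; three studs carry a hexagonal nut, one is bare. Origin: centre of the underside, z up; the bare stud lies at 45 degrees between its x and y axes
- bare_stud (a point): centre of the top of the stud that has no nut, 50 mm above the board
- fitted_stud_a (a point): centre of the top of a stud that already has its nut, 50 mm above the board
- fitted_stud_b (a point): the same for the second stud with a nut
- fitted_stud_c (a point): the same for the third stud with a nut
- large_nut: the larger loose hexagonal nut, 42 x 36 mm across, 18 mm high, of the same size as those on the flange, lying flat on the board. Origin: centre of the underside, z up
- small_nut: the smaller loose hexagonal nut, 35 x 30 mm across, 16 mm high, lying flat on the board. Origin: centre of the underside, z up
- spanner: steel open-ended spanner, 186 mm long, 43 mm wide at the jaws, 6 mm thick, lying flat on the board. Origin: middle of its length, on the underside; y along its length, z up
- pliers: combination pliers, 181 mm long, 54 mm wide, 12 mm thick, lying flat on the board near the spanner. Origin: middle of its length, on the underside; y along its length, z up

How it is judged:
On the way, in this order (a step that is already met when the one before it is completed fails the run):
1. the bare stud is pointed at for 1.5 s (horizontal distance between the grasp point and bare_stud below 0.03 m and height (world z) of the grasp point between 0.155 and 0.225 m), for 1.5 s.
2. then the larger loose nut is pointed at for 1.5 s (horizontal distance between the grasp point and large_nut below 0.03 m and height (world z) of the grasp point between 0.123 and 0.193 m), for 1.5 s.
3. then the middle of the spanner is pointed at for 1.5 s (horizontal distance between the grasp point and spanner below 0.04 m and height (world z) of the grasp point between 0.111 and 0.181 m), for 1.5 s.
At the end, for the whole second after the job is handed in: The fingers still point at the spanner from above (grasp point within 40 mm of the spanner's middle seen from above, and 15 to 85 mm above its top), and both nuts, the spanner and the pliers lie within 8 mm of where they were (all of step 3 and distance of each of large_nut, small_nut, spanner, pliers from where it was at the start of the episode below 0.008 m); the robot touches nothing.
It fails at once if the robot touches something (more than 1 N) (contact force between any of the fingers, the arm and anything else above 1 N).
It fails at once if a loose nut, the spanner or the pliers is shifted or lifted by more than 8 mm (distance of any of large_nut, small_nut, spanner, pliers from where it was at the start of the episode above 0.008 m).
It fails at once if the fingers point closely at a stud that has its nut (grasp point within 20 mm sideways and less than 115 mm above the board) ((horizontal distance between the grasp point and fitted_stud_a below 0.02 m and height (world z) of the grasp point below 0.205 m) or (horizontal distance between the grasp point and fitted_stud_b below 0.02 m and height (world z) of the grasp point below 0.205 m) or (horizontal distance between the grasp point and fitted_stud_c below 0.02 m and height (world z) of the grasp point below 0.205 m)).
It fails at once if the fingers point closely at the smaller nut (within 20 mm sideways and less than 80 mm above the board) (horizontal distance between the grasp point and small_nut below 0.02 m and height (world z) of the grasp point below 0.17 m).
It fails at once if the fingers point closely at the pliers (within 25 mm sideways of their middle and less than 75 mm above the board) (horizontal distance between the grasp point and pliers below 0.025 m and height (world z) of the grasp point below 0.165 m).
It also fails if it takes over 51 s, if anything falls off the work surface, if the arm or the gripper's body presses on something with over 40 N, if the wrist force passes 120 N, or if a joint passes its speed limit or range.

## Working session

There is one attempt and no reset: what is moved stays moved. The work goes in short steps, each a Python script; the robot and the scene stay as the last script left them, time stands still between calls to the robot, and variables do not carry over. Pictures are saved under pics/ and viewed, about 8 in all and at most 12, crops included, and the job is handed in when it is done.

```bash
mkdir -p pics
cat > h.py <<'E'
import numpy as np, cv2
from bench import *
def K(c):
    f=192/np.tan(np.radians(c["vfov"])/2); return np.array([[f,0,c["cx"]],[0,f,c["cy"]],[0,0,1.]])
def rays(c,uv):
    d=np.array([c["k1"],0,0,0,0.]); return cv2.undistortPointsIter(np.array(uv,float).reshape(-1,1,2),K(c),d,None,None,(3,50,1e-9)).reshape(-1,2)
def cloud(c):
    v,u=np.mgrid[:384,:512]; r=rays(c,np.stack([u.ravel(),v.ravel()],1)); z=c["range_z"].reshape(-1,1)
    P=(np.hstack([r,np.ones((len(r),1))])*z-c["t"])@c["R"]; P[z[:,0]==0]=np.nan
    return P.reshape(384,512,3)
def proj(c,X):
    p=np.atleast_2d(X)@c["R"].T+c["t"]; s=p[:,:2]/p[:,2:]; s=s*(1+c["k1"]*(s**2).sum(1,keepdims=True)); k=K(c)
    return s*k[0,0]+k[:2,2]
E
python3 - <<'E'
from h import *
s=state(); print(s["t"],s["tcp_pos"],s["tool_rot"],tcp_to_tips)
for n in("top","scene"):
    c=read_camera(n); P=cloud(c); cv2.imwrite(f"pics/{n}0.png",c["frame"][:,:,::-1])
    print(n,-c["R"].T@c["t"])
    for l in("flange","bare_stud","fitted_stud_a","large_nut","small_nut","spanner","pliers"):
        for d in cut_out(n,l)[:3]:
            q=P[d["mask"]]; print(l,round(d["score"],2),np.round(d["uv"]),d["mask"].sum(),np.round(np.nanmedian(q,0),3),np.round(np.nanmin(q,0),3),np.round(np.nanmax(q,0),3))
E
```

```text
0.0 [ 0.23241819 -0.60670332  0.40377913] [-0.37435732  2.02393334 -2.02006939] 0.1734
top [ 0.39136003 -0.06488372  0.93822284]
flange 0.87 [178. 215.] 4599 [0.483 0.05  0.104] [ 0.415 -0.019  0.086] [0.553 0.12  0.144]
bare_stud 0.93 [176. 212.] 4641 [0.483 0.05  0.104] [ 0.415 -0.019  0.087] [0.557 0.123 0.144]
fitted_stud_a 0.96 [181. 216.] 4637 [0.483 0.05  0.104] [ 0.415 -0.019  0.087] [0.555 0.123 0.144]
large_nut 0.86 [259. 167.] 316 [ 0.586 -0.092  0.107] [ 0.567 -0.112  0.086] [ 0.61  -0.073  0.112]
small_nut 0.69 [272. 234.] 188 [ 0.46  -0.124  0.105] [ 0.444 -0.139  0.09 ] [ 0.477 -0.108  0.108]
spanner 0.94 [337. 132.] 871 [ 0.649 -0.235  0.095] [ 0.577 -0.306  0.088] [ 0.707 -0.151  0.101]
pliers 0.92 [352. 184.] 1169 [ 0.544 -0.266  0.099] [ 0.476 -0.348  0.086] [ 0.587 -0.181  0.105]
pliers 0.55 [180. 214.] 4691 [0.483 0.05  0.104] [ 0.415 -0.019  0.087] [0.56  0.122 0.144]
scene [-0.04422918 -0.4250416   0.62012277]
flange 0.67 [186. 195.] 2915 [0.465 0.034 0.111] [ 0.416 -0.021  0.029] [0.637 0.178 0.143]
bare_stud 0.57 [187. 194.] 2836 [0.465 0.033 0.112] [ 0.416 -0.021  0.091] [0.553 0.118 0.143]
fitted_stud_a 0.76 [192. 194.] 2830 [0.465 0.033 0.111] [ 0.416 -0.021  0.09 ] [0.581 0.123 0.143]
large_nut 0.79 [275. 188.] 274 [ 0.579 -0.093  0.106] [ 0.566 -0.112  0.092] [ 0.606 -0.074  0.111]
small_nut 0.59 [256. 232.] 256 [ 0.457 -0.125  0.105] [ 0.445 -0.141  0.088] [ 0.496 -0.1    0.109]
spanner 0.65 [352. 199.] 712 [ 0.641 -0.227  0.096] [ 0.575 -0.307  0.061] [ 0.755 -0.147  0.099]
spanner 0.21 [272. 223.] 21035 [ 0.5   -0.127  0.091] [ 0.313 -0.395 -0.075] [0.779 0.406 0.141]
pliers 0.98 [352. 238.] 1322 [ 0.545 -0.267  0.1  ] [ 0.477 -0.35   0.089] [ 0.592 -0.18   0.105]
```

Run:
```python
import cv2
t=cv2.imread("pics/top0.png"); s=cv2.imread("pics/scene0.png")
cv2.imwrite("pics/a.png",cv2.resize(t[90:300,110:430],None,fx=2.5,fy=2.5,interpolation=3))
import numpy as np
cv2.imwrite("pics/b.png",np.hstack([cv2.resize(i,(400,400),interpolation=3) for i in(t[160:270,125:235],s[140:250,130:240])]))
```

```text
(no output)
```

View pics/a.png

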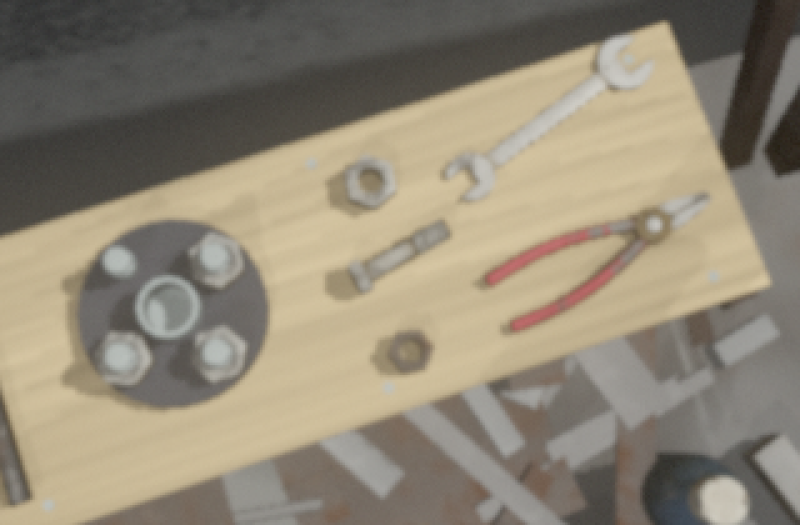

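View pics/b.png

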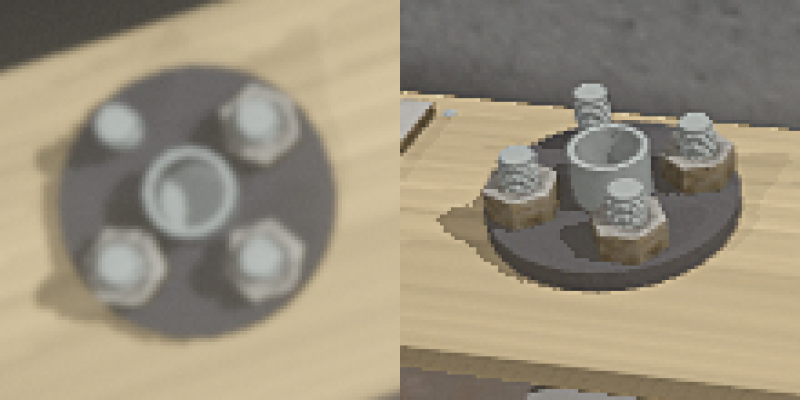

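Run:
```python
from h import *
def at(c,uv,z):
    r=np.append(rays(c,[uv])[0],1)@c["R"]; o=-c["R"].T@c["t"]; return o+r*(z-o[2])/r[2]
T=read_camera("top"); S=read_camera("scene")
print("stud",at(T,(157.2,194),.14),at(S,(182.2,164.7),.14))
read_camera("top")
for n,c in(("top",T),("scene",S)):
    P=cloud(c)
    for l,z in(("spanner",.096),("pliers",.1),("large_nut",.108),("small_nut",.106),("flange",.104)):
        m=cut_out(n,l)[0]["mask"].astype(np.uint8)
        ct=max(cv2.findContours(m,0,cv2.CHAIN_APPROX_NONE)[0],key=cv2.contourArea)[:,0]
        w=np.array([at(c,p,z)[:2] for p in ct],np.float32)
        r=cv2.minAreaRect(w); print(n,l,np.round(r[0],4),np.round(r[1],3),r[2])
    Q=P.reshape(-1,3); Q=Q[Q[:,2]>.16]
    g=np.round(Q/.1).astype(int); k,i,N=np.unique(g[:,:2],axis=0,return_inverse=True,return_counts=True)
    for j in range(len(k)):
        if N[j]>8: print(k[j]/10,N[j],round(Q[i.ravel()==j,2].max(),2),end="; ")
    print()
print(proj(T,[state()["tcp_pos"]]))
cv2.imwrite("pics/ts.png",cv2.resize(np.hstack([T["frame"],S["frame"]])[:,:,::-1],(800,300)))
```

```text
stud [0.51567003 0.08543354 0.14      ] [0.51861912 0.08698152 0.14      ]
top spanner [ 0.6422 -0.2282] [0.043 0.176] 39.027442932128906
top pliers [ 0.5397 -0.2671] [0.055 0.182] 29.063533782958984
top large_nut [ 0.5851 -0.0917] [0.04  0.034] 1.3562980890274048
top small_nut [ 0.4602 -0.1246] [0.029 0.028] 1.3939458131790161
top flange [0.4845 0.0495] [0.137 0.137] 47.101036071777344
[ 0.3 -0.3] 10 0.16; [ 0.4 -0.3] 92 0.16; [0.4 0.3] 556 0.2; [0.6 0.1] 3454 0.52; [0.6 0.2] 8509 0.53; [0.6 0.3] 1870 0.36; [ 0.7 -0.5] 1067 0.31; [ 0.7 -0.4] 4110 0.41; [ 0.7 -0.3] 154 0.37; [ 0.7 -0.2] 4592 0.41; [ 0.7 -0.1] 6032 0.45; [0.7 0. ] 7861 0.49; [0.7 0.1] 6828 0.51; [ 0.8 -0.5] 349 0.3; [ 0.8 -0.4] 2493 0.34; [ 0.8 -0.3] 3284 0.37; 
scene spanner [ 0.6433 -0.2264] [0.048 0.184] 37.22742462158203
scene pliers [ 0.5388 -0.2708] [0.059 0.181] 28.586217880249023
scene large_nut [ 0.5778 -0.0957] [0.058 0.038] 27.651622772216797
scene small_nut [ 0.4559 -0.1283] [0.048 0.033] 30.10331916809082
scene flange [0.4902 0.0511] [0.172 0.153] 5.694644927978516
[ 0.  -0.1] 53 0.19; [0. 0.] 123 0.19; [ 0.1 -0.2] 546 0.57; [0.1 0. ] 140 0.19; [ 0.3 -0.3] 45 0.16; [0.3 0.4] 166 0.21; [ 0.4 -0.3] 258 0.16; [0.4 0.3] 826 0.2; [0.4 0.4] 181 0.21; [0.5 0.5] 1871 0.4; [0.5 0.6] 1530 0.35; [0.6 0.1] 1461 0.42; [0.6 0.2] 5450 0.42; [0.6 0.3] 4914 0.41; [0.6 0.4] 4464 0.41; [0.6 0.5] 1982 0.4; [ 0.7 -0.5] 1143 0.3; [ 0.7 -0.4] 4744 0.42; [ 0.7 -0.3] 163 0.44; [ 0.7 -0.2] 8102 0.44; [ 0.7 -0.1] 7453 0.44; [0.7 0. ] 6705 0.43; [0.7 0.1] 4574 0.43; [ 0.8 -0.4] 4803 0.45; [ 0.8 -0.3] 9137 0.45; [ 0.8 -0.2] 214 0.44; 
[[741.99805041 432.33084093]]
```

View pics/ts.png

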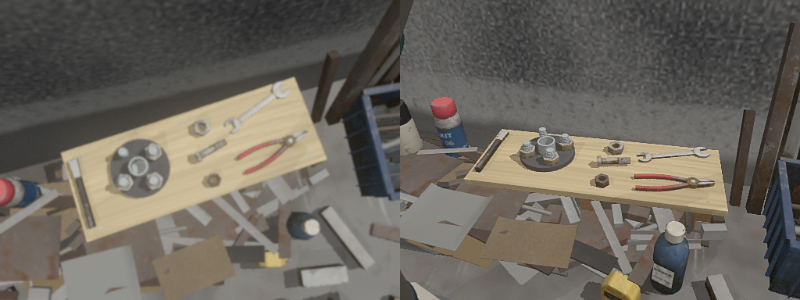

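Run:
```python
from h import *
from scipy.spatial.transform import Rotation as Rn
S=read_camera("scene"); T=read_camera("top"); W=read_camera("wrist"); s=state()
R=Rn.from_rotvec(s["tool_rot"]).as_matrix(); print(R.round(2)); print("wrist cam in tool",R.T@(-W["R"].T@W["t"]-s["tcp_pos"]))
for c in(S,T):
    Q=cloud(c).reshape(-1,3); 
    for h in(.2,.3,.4,.5):
        q=Q[(abs(Q[:,2]-h)<.04)&(Q[:,0]>.5)&(Q[:,1]<.2)&(Q[:,1]>-.2)]
        if len(q)>50:
            A=np.c_[q[:,1],np.ones(len(q))]
            k=np.linalg.lstsq(A,q[:,0],rcond=None)[0]; r=q[:,0]-A@k; print(h,len(q),k,r.std(),[k[0]*y+k[1] for y in(.086,-.09,-.227)])
    q=Q[(Q[:,2]>.12)&(Q[:,1]<-.27)&(Q[:,0]>.5)]; 
    q=q[np.argsort(np.hypot(q[:,0]-.643,q[:,1]+.227))]; print(q[:500:60].round(3))
tgt={"stud":(.517,.086),"nut":(.5845,-.093),"sp":(.643,-.2275)}
# which yaws are reachable
for n,(x,y) in tgt.items():
  for z in(.30,.33,.42):
    o=[]
    for a in range(-180,180,30):
        zz=np.array([np.cos(np.radians(a)),np.sin(np.radians(a)),0]); xx=np.array([0,0,-1.]); M=np.c_[xx,np.cross(zz,xx),zz]
        q=solve_ik([x,y,z],Rn.from_matrix(M).as_rotvec()); 
        if q is not None:o.append((a,np.round(q,2).tolist()))
    print(n,z); 
    if z==.30:
        for i in o: print(i)
    else: print([i[0] for i in o])
```

```text
[[-0.93  0.    0.36]
 [-0.36  0.   -0.93]
 [-0.   -1.   -0.  ]]
wrist cam in tool [-0.07214748  0.03159868  0.00039768]
0.2 6514 [-0.2676901   0.68349346] 0.0014916474393192988 [np.float64(0.6604721098661647), np.float64(0.7075855672237463), np.float64(0.7442591107350456)]
0.3 7960 [-0.2678807   0.68342954] 0.0014508725320077475 [np.float64(0.6603918020911228), np.float64(0.7075388049177858), np.float64(0.7442384605271768)]
0.4 8578 [-0.26782365  0.68328789] 0.0014345678172686957 [np.float64(0.6602550522153293), np.float64(0.7073920154606451), np.float64(0.7440838561686465)]
[[ 0.752 -0.27   0.248]
 [ 0.755 -0.271  0.268]
 [ 0.756 -0.271  0.401]
 [ 0.755 -0.273  0.314]
 [ 0.757 -0.271  0.351]
 [ 0.756 -0.274  0.434]
 [ 0.756 -0.275  0.405]
 [ 0.756 -0.277  0.442]
 [ 0.757 -0.274  0.383]]
0.2 4491 [-0.26791827  0.68222552] 0.0005440554587468734 [np.float64(0.6591845531447925), np.float64(0.7063381680009603), np.float64(0.7430429704742272)]
0.3 6878 [-0.26807599  0.68185013] 0.0006038108163930681 [np.float64(0.658795591139569), np.float64(0.7059769645708137), np.float64(0.7427033745712
[... 1665 characters left out ...]
, 30, 120, 150]
nut 0.42
[-180, -150, -120, -90, -60, 0, 30, 120, 150]
sp 0.3
(-180, [-0.09, 1.01, 0.22, 1.67, 1.51, 1.39, 2.04])
(-150, [-0.28, 1.05, 0.59, 1.93, 2.09, 1.02, 1.52])
(-120, [-0.04, 0.97, 0.41, 2.06, 2.82, 1.32, 1.3])
(-90, [-0.23, 1.34, 1.14, 2.05, 3.25, 1.74, 0.49])
(-60, [0.07, 1.13, 0.77, 1.86, 3.91, 1.93, 0.92])
(-30, [1.01, 1.2, -0.87, 1.57, -1.01, 0.97, 0.81])
(0, [0.86, 1.23, -0.76, 1.27, -0.71, 1.53, 0.59])
(30, [0.82, 1.42, -1.12, 1.01, -0.26, 1.98, 0.31])
(120, [-0.1, 1.26, 0.59, 1.11, 0.57, 1.97, 2.47])
(150, [0.14, 1.09, -0.14, 1.38, 1.28, 1.95, 2.17])
sp 0.33
[-180, -150, -120, -90, -60, -30, 0, 30, 120, 150]
sp 0.42
[-180, -150, -120, -90, -60, -30, 0, 120, 150]
```

```bash
cat >> h.py <<'E'
from scipy.spatial.transform import Rotation as Rn
def rot(a):
    a=np.radians(a); z=np.array([np.cos(a),np.sin(a),0]); y=np.array([0,0,-1.]); return Rn.from_matrix(np.c_[np.cross(y,z),y,z]).as_rotvec()
tgt={"stud":(.517,.086,.180),"nut":(.5848,-.0925,.152),"sp":(.641,-.228,.140)}
E
python3 - <<'E'
from h import *
print(np.degrees(np.arctan2(-.93,.36)))
for n,(x,y,g) in tgt.items():
  for z in(g+.155,.42):
    print(n,z)
    for a in(-70,-40,-20,0,10,20):
        q=solve_ik([x,y,z],rot(a)); print(a,None if q is None else np.round(q,2).tolist())
E
```

```text
-68.83874018317172
stud 0.33499999999999996
-70 [-0.2, 0.55, -0.03, 1.94, 0.03, 0.66, -1.47]
-40 [-0.11, 0.55, -0.16, 1.94, 0.13, 0.67, -1.05]
-20 [-0.05, 0.55, -0.24, 1.93, 0.2, 0.68, -0.77]
0 [0.0, 0.56, -0.33, 1.93, 0.27, 0.69, -0.49]
10 [0.03, 0.57, -0.37, 1.93, 0.31, 0.7, -0.35]
20 [0.06, 0.57, -0.41, 1.93, 0.34, 0.71, -0.21]
stud 0.42
-70 [-0.09, 0.43, -0.18, 1.84, 0.1, 0.87, -1.54]
-40 [-0.02, 0.44, -0.28, 1.84, 0.15, 0.88, -1.07]
-20 [0.02, 0.45, -0.34, 1.84, 0.18, 0.89, -0.76]
0 [0.07, 0.45, -0.41, 1.84, 0.23, 0.89, -0.45]
10 [0.1, 0.46, -0.45, 1.84, 0.25, 0.9, -0.3]
20 [0.12, 0.47, -0.49, 1.84, 0.27, 0.91, -0.15]
nut 0.307
-70 [0.11, 0.67, 0.0, 1.78, -0.0, 0.7, -1.11]
-40 [0.19, 0.67, -0.12, 1.77, 0.12, 0.71, -0.7]
-20 [0.24, 0.67, -0.21, 1.77, 0.2, 0.72, -0.42]
0 [0.29, 0.68, -0.29, 1.77, 0.27, 0.73, -0.14]
10 [0.32, 0.68, -0.33, 1.77, 0.31, 0.74, -0.0]
20 [0.34, 0.69, -0.37, 1.77, 0.35, 0.75, 0.14]
nut 0.42
-70 [0.15, 0.53, -0.06, 1.67, 0.03, 0.95, -1.14]
-40 [0.23, 0.53, -0.19, 1.66, 0.12, 0.96, -0.7]
-20 [0.29, 0.54, -0.28, 1.66, 0.17, 0.97, -0.4]
0 [0.34, 0.55, -0.36, 1.66, 0.23, 0.98, -0.1]
10 [0.37, 0.55, -0.41, 1.66, 0.25, 0.98, 0.05]
20 [0.39, 0.56, -0.45, 1.66, 0.28, 0.99, 0.2]
sp 0.29500000000000004
-70 [0.27, 0.79, 0.05, 1.52, -0.04, 0.83, -0.88]
-40 [0.34, 0.79, -0.07, 1.52, 0.07, 0.83, -0.45]
-20 [0.38, 0.79, -0.14, 1.52, 0.14, 0.84, -0.16]
0 [0.42, 0.8, -0.22, 1.52, 0.21, 0.85, 0.13]
10 [0.44, 0.8, -0.26, 1.51, 0.24, 0.86, 0.28]
20 [0.46, 0.81, -0.29, 1.51, 0.28, 0.86, 0.42]
sp 0.42
-70 [0.28, 0.66, 0.04, 1.4, -0.03, 1.08, -0.9]
-40 [0.35, 0.66, -0.09, 1.4, 0.06, 1.08, -0.45]
-20 [0.4, 0.67, -0.18, 1.4, 0.12, 1.09, -0.15]
0 [0.45, 0.67, -0.27, 1.4, 0.19, 1.1, 0.15]
10 [0.47, 0.68, -0.31, 1.4, 0.22, 1.1, 0.3]
20 [0.5, 0.68, -0.36, 1.4, 0.25, 1.11, 0.45]
```

Run:
```python
from h import *
grip(0.0); x,y,g=tgt["stud"]
move_ptp([x,y,.42],rot(10)); s=state(); print(s["t"],s["tcp_pos"],s["force"])
c=read_camera("wrist"); cv2.imwrite("pics/w1.png",c["frame"][:,:,::-1]); print(proj(c,[[x,y,.14],[x,y,.247]]))
c=read_camera("scene"); cv2.imwrite("pics/s1.png",np.hstack([cv2.resize(cv2.imread("pics/w1.png"),(400,300)),cv2.resize(c["frame"][:,:,::-1],(400,300))]))
```

```text
5.0167 [0.51731037 0.08491545 0.41984714] [ 0.59741478 -0.14910647 -0.88840504]
[[254.52365812 191.33546705]
 [253.95056312 244.46534515]]
```

View pics/s1.png

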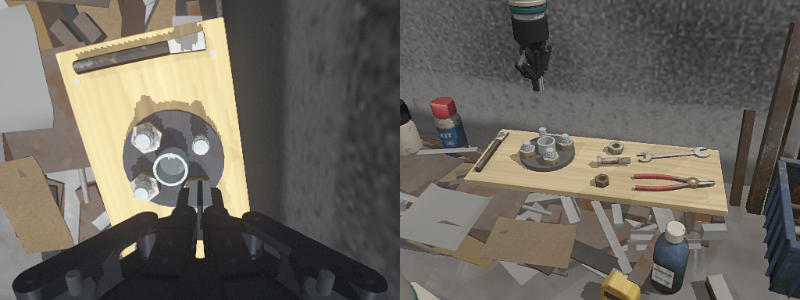

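The wrist view shows the bare stud at about (257,187), against a projected (254,191). The closed fingertips are clear of everything, so I'm going down.

Run:
```python
from h import *
x,y,g=tgt["stud"]; servo_line([x,y,g+.155],velocity=.1); sleep(2.2)
s=state(); print(s["t"],s["tcp_pos"],s["force"])
c=read_camera("scene"); cv2.imwrite("pics/s2.png",np.hstack([cv2.resize(c["frame"][60:270,60:340,::-1],(400,300)),np.zeros((300,400,3),np.uint8)]))
servo_line([x,y,.42],velocity=.12)
x,y,g=tgt["nut"]; servo_line([x,y,.42],velocity=.12)
s=state(); print(s["t"],s["tcp_pos"],s["force"])
c=read_camera("wrist"); print(proj(c,[[x,y,.108]]))
i=cv2.imread("pics/s2.png"); i[:,400:]=cv2.resize(c["frame"][:,:,::-1],(400,300)); cv2.imwrite("pics/s2.png",i)
for l in("large_nut","small_nut"): print(l,[(round(d["score"],2),d["uv"],d["mask"].sum()) for d in cut_out("wrist",l)[:2]])
```

```text
8.3167 [0.51701231 0.08602538 0.3350094 ] [ 0.32863847 -0.13199761  0.10925815]
10.9667 [ 0.58468634 -0.09161556  0.4200735 ] [ 0.06573087 -0.03763211 -0.15293924]
[[254.62096523 184.90590359]]
large_nut [(0.68, [255.1, 187.3], np.int64(883)), (0.17, [177.2, 40.3], np.int64(11466))]
small_nut [(0.72, [134.5, 188.9], np.int64(773))]
```

View pics/s2.png

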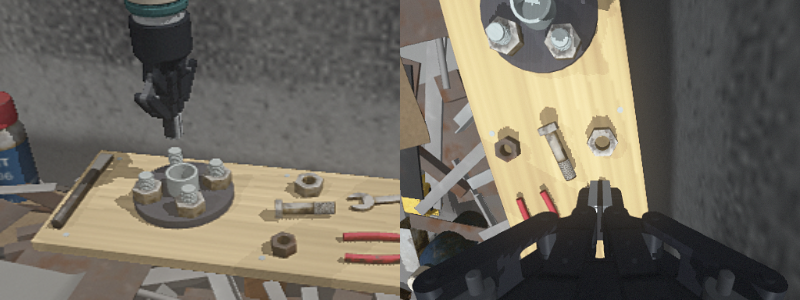

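The left picture shows the fingertips just above the bare stud. In the right one the large nut is at about (257,181), within a few pixels of the projection (255,185).

Run:
```python
from h import *
x,y,g=tgt["nut"]; servo_line([x,y,g+.155],velocity=.1); sleep(2.2)
s=state(); print(s["t"],s["tcp_pos"],s["force"])
servo_line([x,y,.42],velocity=.12)
x,y,g=tgt["sp"]; servo_line([x,y,.42],velocity=.12)
c=read_camera("wrist"); print(proj(c,[[x,y,.096]]),cut_out("wrist","spanner")[0]["uv"])
servo_line([x,y,g+.155],velocity=.1); sleep(2.2)
s=state(); print(s["t"],s["tcp_pos"],s["force"])
d=read_camera("scene"); cv2.imwrite("pics/s3.png",np.hstack([cv2.resize(d["frame"][100:310,220:500,::-1],(400,300)),cv2.resize(c["frame"][:,:,::-1],(400,300))]))
```

```text
14.6 [ 0.5848137  -0.09249183  0.30699991] [-0.0787941  -0.2328374   0.29295326]
[[254.5496002  182.21031413]] [254.2, 176.6]
20.7667 [ 0.6410122  -0.22800769  0.29499018] [ 0.31950401 -0.11788209  0.1694927 ]
```

View pics/s3.png

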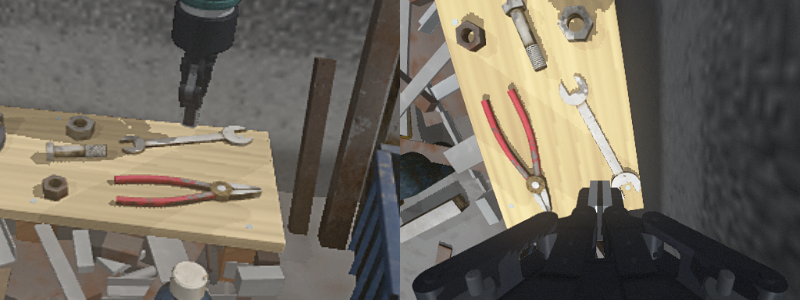

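The fingertips hang about 2 cm above the middle of the spanner's shaft, and nothing has moved.

```bash
python3 -c "
from bench import *
job_done(); print(state()['t'])"
```

```text
the job is handed in; nothing more can be done
the job is handed in; nothing more can be done
```

The arm pointed with closed fingers at the bare stud, then the larger loose nut, then the middle of the spanner. It stayed about 2.2 s over each, roughly 2 cm above, and lifted well clear between them. I handed the job in at about 21 s, still pointing at the spanner.

- **Aim:** Wrist and scene pictures put the bare stud, the large nut and the spanner's middle within about 6 pixels of where I had calculated them. That is a few millimetres, well inside the limits.
- **Position and contact:** At all three stops the arm was within about 0.1 mm of its target. Force readings stayed below 1 N at each low stop. One reading right after the first fast move at height came to about 1.1 N, which I took for motion noise because nothing was near.
- **Objects:** The last picture shows the nuts, spanner and pliers where they were; I judged this by eye and did not measure them again.
- **Disagreement:** The top and scene cameras differed by about 3 mm on the stud and 2 mm on the spanner. For the large nut they differed by 8 mm, because the scene outline takes in the nut's side, so I used the top view there. No check failed.

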